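# Screw the filler plug of the camera chiller home by feel

## Task

Close the coolant filler of the white chiller: set the blue winged plug square in the black neck, turn it gently backward (anticlockwise from above) until you feel it ride up and drop past the thread starts, then turn it forward until its flange sits fully home on the rim. Hand-tight only: never force it or let it go in crooked, leave the other things where they are, and let go of the plug.

Things in the scene. Friction and masses are not known exactly. Their poses are not given: they have to be found in the camera images.
- plug: Loose blue filler plug, about 0.09 kg, standing upright on its shank on the desk. Origin: centre of its underside; z up along its axis. Shank 41 mm across and 23 mm long with a tapered nose, then a round flange 64 mm across and 5 mm thick (underside 23 mm, top 28 mm above the origin), then the wing to grip.
- plug_wing (a point): Centre of the plug's wing, a straight upright grip on the flange: 54 mm long along the plug's x, 14 mm thick along y, 26 mm high (this point is 41 mm above the plug's origin, on its axis; wing top 54 mm above the origin).
- plug_flange (a point): Centre of the underside of the plug's flange, on its axis 23 mm above the origin; axes as the plug's. Three short thread lugs stand out from the shank, every 120 degrees, to 49.6 mm diameter; their lowest edges lie 18.6 mm below this point. Caught on the mouth, not yet in the bore, the flange stands 15 to 19 mm above the rim.
- chiller: White benchtop liquid chiller, heavy and fixed, 190 mm deep (x), 150 mm wide (y), case top 128 mm above the desk; grey front panel with a dark display on its -x side. Origin: centre of its underside. A low black handle along y crosses the top 65 mm behind the neck's axis, its top 149 mm above the desk; nothing else is taller than the neck.
- neck_rim (a point): Centre of the rim of the chiller's black filler neck, 142 mm above the desk, 35 mm in front of the chiller's middle; z up, axes as the chiller's. 61 mm across outside, bore 51 mm with chamfered mouth, 37 mm deep. The seated flange lies flat on this rim. A light downward load of 3 to 6 N is enough; over 20 N on the thread, or 30 N once seated, counts as forced.
- thread_starts (a point): On the neck's axis, 5 mm below the rim, level with the tops of the thread starts. Right-hand thread, three starts every 120 degrees, 21 mm advance a turn; where round the neck they lie varies and is neither marked nor measured. Lugs resting on the ramps: flange 6.5 to 13.6 mm above the rim, 13.6 at the tops. Back-turning (at most 125 degrees) drops it 7 mm; then 110 to 125 degrees forward seats it.
- cleaner_bottle: Translucent squeeze bottle with a spout, 52 mm across, 140 mm high, loose bystander; origin at its underside.
- objective_can_a: Black objective can, 41 mm across, 62 mm high, loose bystander; origin at its underside.
- filter_cube: Black 40 mm filter cube with a round window, loose bystander; origin at its underside.
- mouse: Black computer mouse on its mat, 112 x 62 x 36 mm, loose bystander; origin at its underside.
- hex_key: Black hex key, 78 mm long, loose bystander; origin at its underside.
Things that resemble listed ones, but are neither listed nor needed, are in the scene too. Several things look just like the plug: the one meant starts farthest to the robot's right.

How it is judged:
On the way, in this order (a step that is already met when the one before it is completed fails the run):
1. the plug stands square in the neck and, in contact with the thread, is turned back until it rides on the tops of the thread starts (flange underside 12.3 to 14.3 mm above the rim) (horizontal distance between plug_flange and neck_rim below 0.003 m and angle between plug_flange's own z axis and vertical below 0.1 rad and z of plug_flange in the frame of neck_rim between 0.0123 and 0.0143 m and contact force between plug and chiller above 0.5 N), for 0.1 s.
2. the plug has dropped past the starts, still square in the neck (flange 2 to 9 mm above the rim) (horizontal distance between plug_flange and neck_rim below 0.003 m and angle between plug_flange's own z axis and vertical below 0.1 rad and z of plug_flange in the frame of neck_rim between 0.002 and 0.009 m), for 0.1 s.
At the end, for the whole second after the job is handed in: The plug is screwed home and let go: flange underside within 1 mm of the neck's rim, within 2.5 mm of its axis, upright within 0.05 rad, at rest (z of plug_flange in the frame of neck_rim below 0.001 m and horizontal distance between plug_flange and neck_rim below 0.0025 m and angle between plug_flange's own z axis and vertical below 0.05 rad and linear speed of plug below 0.01 m/s and angular speed of plug below 0.1 rad/s); the robot touches nothing.
It fails at once if the plug is forced on the thread: more than 20 N between plug and chiller while the flange is still over 1.5 mm above the rim (z of plug_flange in the frame of neck_rim above 0.0015 m and contact force between plug and chiller above 20 N).
It fails at once if the plug is overtightened: more than 30 N between plug and chiller (contact force between plug and chiller above 30 N).
It fails at once if the plug is cross-threaded: pushed below the thread starts while tilted more than 0.15 rad (z of plug_flange in the frame of neck_rim below 0.012 m and horizontal distance between plug_flange and neck_rim below 0.02 m and angle between plug_flange's own z axis and vertical above 0.15 rad).
It fails at once if a bystander is shifted more than 30 mm (distance of any of cleaner_bottle, objective_can_a, filter_cube, mouse, hex_key from where it was at the start of the episode above 0.03 m).
It also fails if it takes over 72 s, if anything falls off the work surface, if the arm or the gripper's body presses on something with over 40 N, if the wrist force passes 120 N, or if a joint passes its speed limit or range.

## Robot

A 6-joint arm with a two-finger parallel gripper is mounted at the origin on a cart in front of the work surface, level with it; the furniture and walls round the work are solid. World frame = base frame: x ahead of the robot, y to its left, z up, the work surface at z = 0. Lengths are in m, angles in rad, forces in N, time in s.
With the tool pointing down it reaches from about 0.3 to 0.775 m from the base axis. Payload 14.6 kg.
Tool frame: the origin (TCP) lies at the very end of the fingers, on their centre line; the grasp point (between the pads) lies 19 mm behind it; z points along the fingers, y is the line along which they close (so a half turn about z gives the same grasp; the last joint's range is limited). The gripper opens to 94 mm and grips with 3 to 60 N. Pads are 16 mm wide; open, the fingers measure 119 mm over their backs; the gripper's body (75 mm by 177 mm) begins 78 mm behind the grasp point.
Start: joints at [-1.34, 0.3, 1.521, -0, 1.321, -0.067], TCP at [0.161, -0.526, 0.205] pointing down, gripper open.
Joint ranges: [-3.03, 3.03], [-0.79, 2.21], [0.23, 2.52], [-1.04, 4.18], [0, 3.07], [-2.55, 2.55]. Speed limits (rad/s): [2.22, 2.22, 2.57, 3.14, 3.14, 3.14].

## Interface

Orientations are given as a unit quaternion [w, x, y, z].
In Python, from workcell import ctrl gives the robot as it stands.
- The arm moves only by the shell command python3 -m crank 'ROWS' [FORCE]. ROWS is JSON, a list of rows, each an object with "offset": the shift along the tool's x, y, z in cm, a list of three; "rotation": the turn, a rotation vector about the tool's x, y, z in rad, a list of three; "grip": the closure in counts, from 0 (fully open) to 255 (shut). A call has 1 to 8 rows; each row is the pose to reach, as a shift and turn from the pose commanded when the call began, along the tool's axes at that moment; what a row does not reach only later rows make up. A row lasts 1/10 s, in which the tool goes at most 50 mm and 8.59 degrees, less where a joint would pass 70% of its speed; a pose out of reach is approached as far as the arm can. A call with a gripper value outside its range is refused whole. The fingers move at their own pace and stop on an object; FORCE is the grip in N (left out, the last holds). Time passes only in rows, so rows that repeat a pose let the fingers close. It gives the time, the measured TCP pose, the force, the opening and the grip force at its end, in the units of the state.
- ctrl.sense(): the state, without advancing time (a new reading comes with each control period).
- ctrl.camera(name): name is "scene" or "top" or "wrist"; returns the picture (420x560x3 uint8, blue, green, red); there is no depth.
- ctrl.calibration(name): a dict with "K" (3x3 intrinsics, pixels), "position" and "attitude" of the camera in the world; the wrist camera has in their place "mount" (4x4, takes a point from camera to tool coordinates, whose origin is the TCP and whose axes are the flange's). Camera axes: x right, y up, looking along -z (the intrinsics and any distortion apply to the point x, -y, -z); pixel columns grow to the right and rows downward; lengths in m; the calibration is good to about 2 mm. The wrist camera is an equidistant fisheye: a pixel r from the principal point sees the ray r / f radians off the axis. A picture is of the moment at which its call begins: read the wrist's pose just before it. calibration takes no time and is no camera call.
- ctrl.finish_job(): hands the job in; it is judged then, once.
The state is a dict: "clock": time; "qpos": joint angles; "qvel": joint speeds; "joint_efforts": joint torques, N m; "eef_pos": TCP position; "tcp_rot": TCP orientation; "contact_force": force on the tool from outside, world axes, zero at the start; "torque": the same for the moment, N m; "opening": opening from 0.0 (shut) to 1.0 (fully open); "grip_force": force on a finger pad.
Only numpy, scipy, OpenCV 4.12 (cv2) and the standard library are available. Lean on these libraries where they do the work, as an engineer would, in place of code of your own. Each camera call takes 0.05 s, during which the arm holds its last target. There are 200 camera calls.

## Working session

There is one attempt and no reset: what is moved stays moved. The work goes in short steps, Python scripts to look and compute and a shell command to move; the robot and the scene stay as the last step left them, time stands still between calls to the robot, and variables do not carry over. Pictures are saved under pics/ and viewed, at most 10 in all, crops included, and the job is handed in when it is done.

```bash
mkdir -p pics; python3 - <<'E'
from workcell import ctrl
import cv2,numpy as np
print(ctrl.sense())
for n in("scene","top","wrist"):
    c=ctrl.calibration(n);print(n,{k:np.round(v,4).tolist() if not isinstance(v,str) else v for k,v in c.items()})
    cv2.imwrite(f"pics/{n}0.png",ctrl.camera(n))
E
```

```text
{'clock': 0.0, 'qpos': array([-1.33956547e+00,  3.00485108e-01,  1.52159946e+00,  2.95977492e-05,
        1.32068456e+00, -6.66066384e-02]), 'qvel': array([-0.00068661,  0.00051205,  0.00149839, -0.00232558,  0.00038224,
       -0.00096499]), 'joint_efforts': array([-6.69790079e-04, -5.31799257e+01, -3.52739882e+01,  7.07957265e-02,
        2.43414275e-02, -1.22065353e-04]), 'eef_pos': array([ 0.16133942, -0.52552505,  0.20487087]), 'tcp_rot': array([-5.87421503e-04,  9.88932454e-01,  1.48365276e-01, -3.40764472e-05]), 'contact_force': array([0.15052704, 0.11759648, 0.42486113]), 'torque': array([-0.05751442, -0.00316337,  0.02304216]), 'grip_force': 0.0, 'opening': 0.9964477814155461}
scene {'K': [[528.4329, 0.0, 280.1048], [0.0, 528.4329, 201.9704], [0.0, 0.0, 1.0]], 'position': [-0.0868, 1.1107, 0.8263], 'attitude': [-0.2018, -0.12, 0.494, 0.8372]}
top {'K': [[433.7498, 0.0, 282.9075], [0.0, 433.7498, 209.6264], [0.0, 0.0, 1.0]], 'position': [0.4188, -0.0571, 1.4992], 'attitude': [0.7084, 0.0292, -0.0244, -0.7048]}
wrist {'K': [[325.1923, 0.0, 278.7749], [0.0, 325.1923, 207.3918], [0.0, 0.0, 1.0]], 'mount': [[-0.0002, 0.9738, 0.2274, 0.0647], [1.0, 0.0002, -0.0003, 0.0001], [-0.0003, 0.2274, -0.9738, -0.1794], [0.0, 0.0, 0.0, 1.0]]}
```

View pics/top0.png

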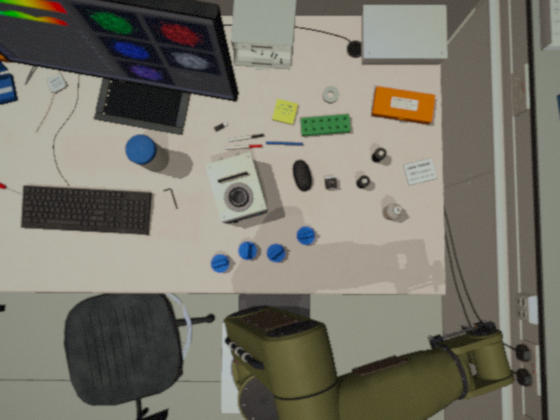

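View pics/scene0.png

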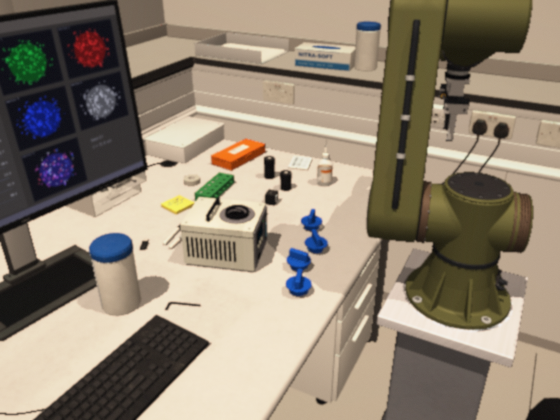

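The top view has +x up and right = −y. The target plug is the rightmost blue one at about (306,236), and the neck is at about (238,196).

```bash
cat > h.py <<'E'
import numpy as np,cv2
from scipy.spatial.transform import Rotation as R
from workcell import ctrl
def q2R(q): return R.from_quat([q[1],q[2],q[3],q[0]])
def px2w(n,u,v,z,state=None):
    c=ctrl.calibration(n);K=np.array(c["K"]);x=(u-K[0,2])/K[0,0];y=(v-K[1,2])/K[1,1]
    if n=="wrist":
        t=np.hypot(x,y);s=np.sin(t)/t if t>1e-9 else 1
        d=np.array([x*s,-y*s,-np.cos(t)]);M=np.array(c["mount"]);Rt=q2R(state["tcp_rot"]).as_matrix()
        p=Rt@M[:3,3]+state["eef_pos"];d=Rt@M[:3,:3]@d
    else:
        p=np.array(c["position"]);d=q2R(c["attitude"]).as_matrix()@np.array([x,-y,-1])
    return p+d*(z-p[2])/d[2]
E
python3 - <<'E'
from h import *
im=cv2.imread("pics/top0.png")
for z in(0.028,0.054):print(z,px2w("top",306,236,z))
print("neck",px2w("top",238,196,.142))
cv2.imwrite("pics/crop1.png",cv2.resize(im[140:280,200:340],None,fx=4.2,fy=4.2,interpolation=cv2.INTER_CUBIC))
E
```

```text
0.028 [ 0.44147365 -0.12560693  0.028     ]
0.054 [ 0.44107369 -0.12439694  0.054     ]
neck [0.56427144 0.09384138 0.142     ]
```

View pics/crop1.png

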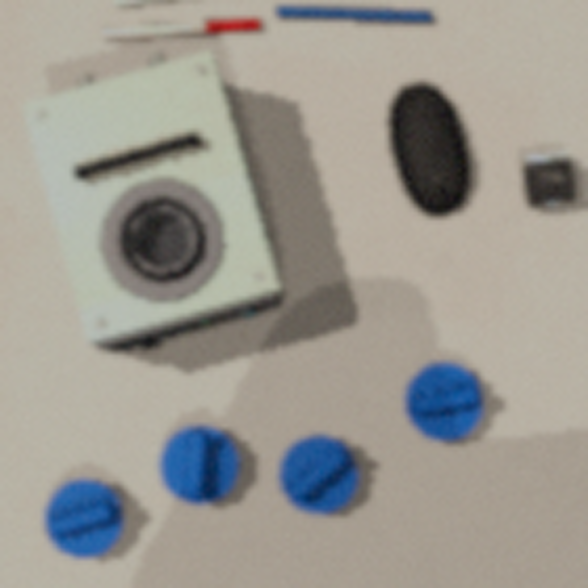

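```bash
cat >> h.py <<'E'
def plan(pos,yaw_y,s=None):
    "offset (cm) and rotvec in tool axes to reach pos with tool z straight down, tool y at world yaw yaw_y (mod pi)"
    s=s or ctrl.sense();T=q2R(s["tcp_rot"]);off=T.inv().apply(np.array(pos)-s["eef_pos"])*100
    best=None
    for k in(0,np.pi):
        y=np.array([np.cos(yaw_y+k),np.sin(yaw_y+k),0]);z=np.array([0,0,-1.]);x=np.cross(y,z)
        r=(T.inv()*R.from_matrix(np.c_[x,y,z])).as_rotvec()
        if best is None or np.linalg.norm(r)<np.linalg.norm(best):best=r
    print("off",off.round(2).tolist(),"rot",best.round(4).tolist())
E
python3 - <<'E'
from h import *
f=lambda a,b,z:px2w("top",200+a/4.2,140+b/4.2,z)
a,b=f(418,410,.054),f(475,400,.054);d=b-a
print("wing yaw",np.arctan2(d[1],d[0]),np.linalg.norm(d),"neck",f(163,238,.142),"plug",f(445,402,.028))
plan([.41,-.125,.20],np.arctan2(d[1],d[0])+np.pi/2)
E
```

```text
wing yaw -1.3921684023602887 0.04582416327923921 neck [0.56217432 0.09126385 0.142     ] plug [ 0.44243826 -0.12544446  0.028     ]
off [35.53, -31.0, 0.53] rot [-0.0006, -0.0007, -1.4516]
```

```bash
python3 -m crank '[{"offset":[35.5,-31,0.5],"rotation":[0,0,-1.45],"grip":0},{"offset":[35.5,-31,0.5],"rotation":[0,0,-1.45],"grip":0},{"offset":[35.5,-31,0.5],"rotation":[0,0,-1.45],"grip":0},{"offset":[35.5,-31,0.5],"rotation":[0,0,-1.45],"grip":0},{"offset":[35.5,-31,0.5],"rotation":[0,0,-1.45],"grip":0},{"offset":[35.5,-31,0.5],"rotation":[0,0,-1.45],"grip":0},{"offset":[35.5,-31,0.5],"rotation":[0,0,-1.45],"grip":0},{"offset":[35.5,-31,0.5],"rotation":[0,0,-1.45],"grip":0}]' 30
python3 - <<'E'
from h import *
plan([.441,-.125,.16],.18)
E
```

```text
clock: 0.95
eef_pos: [0.3728, -0.184, 0.2013]
tcp_rot: [0.0, 0.73, 0.683, 0.0]
contact_force: [0.8, -0.6, 0.1]
opening: 1.001
grip_force: 0.0
off [6.34, 6.41, 4.13] rot [0.0003, 0.0002, -0.247]
```

```bash
python3 -m crank '[{"offset":[6.3,6.4,4.1],"rotation":[0,0,-0.247],"grip":0},{"offset":[6.3,6.4,4.1],"rotation":[0,0,-0.247],"grip":0},{"offset":[6.3,6.4,4.1],"rotation":[0,0,-0.247],"grip":0},{"offset":[6.3,6.4,4.1],"rotation":[0,0,-0.247],"grip":0},{"offset":[6.3,6.4,4.1],"rotation":[0,0,-0.247],"grip":0},{"offset":[6.3,6.4,4.1],"rotation":[0,0,-0.247],"grip":0}]' 30
python3 - <<'E'
from h import *
s=ctrl.sense();im=ctrl.camera("wrist");cv2.imwrite("pics/w1.png",im)
import pickle;pickle.dump(s,open("w1.pkl","wb"));print(s["eef_pos"],s["qpos"])
E
```

```text
clock: 1.55
eef_pos: [0.4402, -0.1287, 0.1609]
tcp_rot: [0.001, 0.644, 0.765, 0.0]
contact_force: [0.1, 0.3, -0.1]
opening: 0.997
grip_force: 0.0
[ 0.44024774 -0.12865574  0.16090656] [-3.64171048e-01  1.40572879e-01  1.82452397e+00 -5.30563157e-05
  1.17532800e+00 -5.35948452e-01]
```

View pics/w1.png

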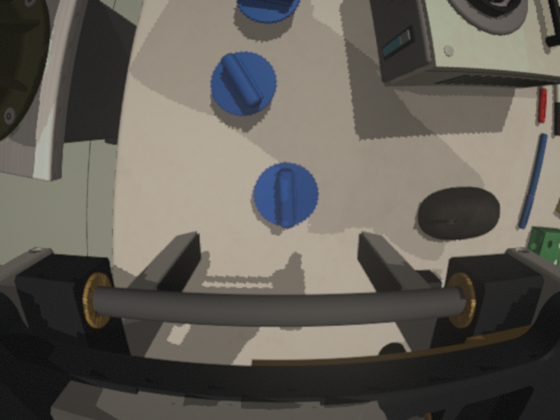

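The plug's flange is centred at about (286,195). The wing's top runs from (285,171) to (288,226), nearly along the image's vertical.

```bash
python3 - <<'E'
from h import *
import pickle;s=pickle.load(open("w1.pkl","rb"));im=cv2.imread("pics/w1.png")
hsv=cv2.cvtColor(im,cv2.COLOR_BGR2HSV);m=cv2.inRange(hsv,(100,120,40),(125,255,255));m[:, :250]=0;m[:155]=0;m[240:]=0;m[:,325:]=0
c=max(cv2.findContours(m,0,2)[0],key=cv2.contourArea)
print(cv2.fitEllipse(c),cv2.boundingRect(c))
(u,v),_,_=cv2.fitEllipse(c)
pts=np.array([px2w("wrist",*p[0],.028,s)[:2] for p in c])
print("flange",px2w("wrist",u,v,.028,s),cv2.minEnclosingCircle((pts*1000).astype(np.float32)))
a,b=px2w("wrist",285,171,.054,s),px2w("wrist",288,226,.054,s);print(a,b,(a+b)/2,np.arctan2(*(b-a)[1::-1])+np.pi/2,np.linalg.norm(b-a))
cv2.imwrite("pics/c2.png",cv2.resize(im[150:240,240:330],None,fx=6,fy=6,interpolation=cv2.INTER_CUBIC))
E
```

```text
((287.27569580078125, 193.91668701171875), (57.344852447509766, 61.08193588256836), 93.54366302490234) (254, 163, 64, 64)
flange [ 0.44689764 -0.1217723   0.028     ] ((445.91546630859375, -123.18241119384766), 31.60934829711914)
[ 0.43971327 -0.09697894  0.054     ] [ 0.4512755  -0.14635409  0.054     ] [ 0.44549438 -0.12166651  0.054     ] 0.23002635411001116 0.05071086134628762
```

View pics/c2.png

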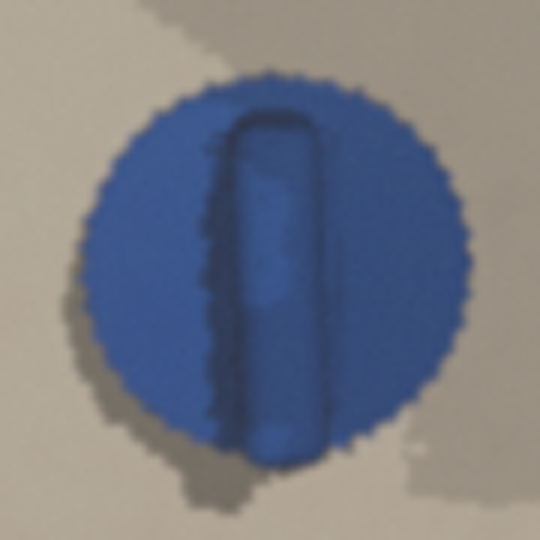

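```bash
python3 - <<'E'
from h import *
import pickle;s=pickle.load(open("w1.pkl","rb"))
a,b=px2w("wrist",286.3,168.7,.054,s),px2w("wrist",287.8,227,.054,s);print((a+b)/2,np.arctan2(*(b-a)[1::-1])+np.pi/2,np.linalg.norm(b-a))
plan([.4455,-.1225,.033],np.arctan2(*(b-a)[1::-1])+np.pi/2)
E
```

```text
[ 0.44587715 -0.12104429  0.054     ] 0.2021902096510757 0.05366179659495285
off [0.52, 0.61, 12.79] rot [0.001, 0.0007, -0.0304]
```

```bash
python3 -m crank '[{"offset":[0.6,0.6,4],"rotation":[0,0,-0.03],"grip":110},{"offset":[0.6,0.6,7],"rotation":[0,0,-0.03],"grip":110},{"offset":[0.6,0.6,10],"rotation":[0,0,-0.03],"grip":110},{"offset":[0.6,0.6,12],"rotation":[0,0,-0.03],"grip":110},{"offset":[0.6,0.6,12.8],"rotation":[0,0,-0.03],"grip":110},{"offset":[0.6,0.6,12.8],"rotation":[0,0,-0.03],"grip":110},{"offset":[0.6,0.6,12.8],"rotation":[0,0,-0.03],"grip":110}]' 30 && python3 -m crank '[{"offset":[0,0,0],"rotation":[0,0,0],"grip":255},{"offset":[0,0,0],"rotation":[0,0,0],"grip":255},{"offset":[0,0,0],"rotation":[0,0,0],"grip":255},{"offset":[0,0,0],"rotation":[0,0,0],"grip":255},{"offset":[0,0,0],"rotation":[0,0,0],"grip":255},{"offset":[0,0,0],"rotation":[0,0,0],"grip":255}]' 30
```

```text
clock: 2.3
eef_pos: [0.446, -0.1212, 0.0333]
tcp_rot: [0.001, 0.632, 0.775, 0.0]
contact_force: [-0.9, 0.4, 0.4]
opening: 0.57
grip_force: 0.0
clock: 2.9
eef_pos: [0.4455, -0.1208, 0.0322]
tcp_rot: [0.0, 0.631, 0.775, -0.0]
contact_force: [0.7, 0.2, 0.8]
opening: 0.145
grip_force: 30.0
```

```bash
python3 -m crank '[{"offset":[0,0,-4],"rotation":[0,0,0],"grip":255},{"offset":[0,0,-8],"rotation":[0,0,0],"grip":255},{"offset":[0,0,-13],"rotation":[0,0,0],"grip":255},{"offset":[0,0,-18],"rotation":[0,0,0],"grip":255},{"offset":[0,0,-23],"rotation":[0,0,0],"grip":255},{"offset":[0,0,-24.3],"rotation":[0,0,0],"grip":255},{"offset":[0,0,-24.3],"rotation":[0,0,0],"grip":255}]' && python3 - <<'E'
from h import *
plan([.576,.033,.275],.2022)
E
```

```text
clock: 3.6
eef_pos: [0.4459, -0.1209, 0.2765]
tcp_rot: [0.001, 0.631, 0.775, 0.0]
contact_force: [0.3, -0.4, -2.1]
opening: 0.147
grip_force: 30.0
off [12.44, 15.86, 0.17] rot [0.0026, 0.0016, 0.0018]
```

```bash
python3 -m crank '[{"offset":[3,4,0],"rotation":[0,0,0],"grip":255},{"offset":[6,8,0],"rotation":[0,0,0],"grip":255},{"offset":[9,12,0],"rotation":[0,0,0],"grip":255},{"offset":[12.4,15.9,0.2],"rotation":[0,0,0],"grip":255},{"offset":[12.4,15.9,0.2],"rotation":[0,0,0],"grip":255},{"offset":[12.4,15.9,0.2],"rotation":[0,0,0],"grip":255},{"offset":[12.4,15.9,0.2],"rotation":[0,0,0],"grip":255}]' && python3 - <<'E'
from h import *
import pickle
s=ctrl.sense();im=ctrl.camera("wrist");cv2.imwrite("pics/w2.png",im);pickle.dump(s,open("w2.pkl","wb"));print(s["eef_pos"],s["qpos"])
E
```

```text
clock: 4.3
eef_pos: [0.5754, 0.0321, 0.2718]
tcp_rot: [-0.001, 0.632, 0.775, -0.001]
contact_force: [-0.0, -0.7, -1.3]
opening: 0.151
grip_force: 30.0
[0.57539322 0.03213895 0.27183397] [-7.66512549e-03  3.20817174e-01  1.34073268e+00 -1.91341252e-04
  1.48222232e+00 -2.11126611e-01]
```

View pics/w2.png

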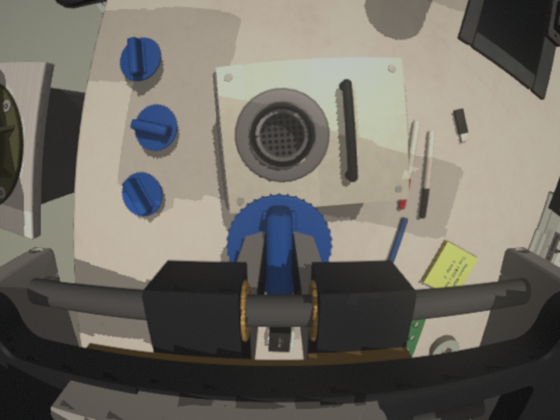

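The neck's black rim shows at about (282,134), inside a grey collar. The held plug is at (280,240). I'll zoom in for the rim's circle.

```bash
python3 - <<'E'
from h import *
im=cv2.imread("pics/w2.png")
cv2.imwrite("pics/c3.png",cv2.resize(im[80:270,220:345],None,fx=3.1,fy=3.1,interpolation=cv2.INTER_CUBIC))
E
```

```text
(no output)
```

View pics/c3.png

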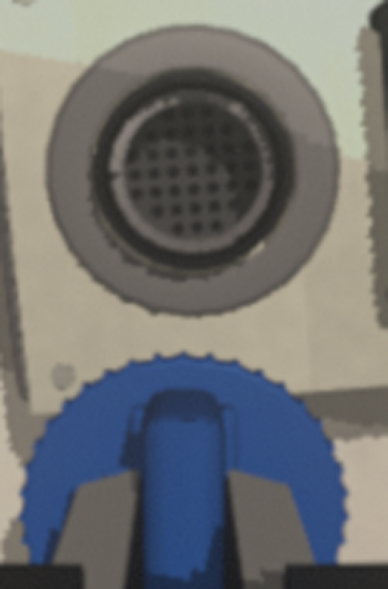

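```bash
python3 - <<'E'
from h import *
import pickle
from scipy.optimize import least_squares
s=pickle.load(open("w2.pkl","rb"))
def fit(name,P,z):
    w=np.array([px2w("wrist",220+a/3.1,80+b/3.1,z,s)[:2] for a,b in P])
    r=least_squares(lambda p:np.hypot(*(w-p[:2]).T)-p[2],[*w.mean(0),.03]).x
    print(name,z,(r*1000).round(1));return r
fit("rim",[(92,168),(296,168),(194,67),(121,97),(266,97)],.142)
for z in(.128,.131):fit("collar",[(46,170),(340,170),(193,24),(193,316)],z)
fz=s["eef_pos"][2]-.0042
r=fit("flange",[(22,490),(347,490),(183,355),(88,383),(280,383)],fz)
T=q2R(s["tcp_rot"]);print("flange in tool mm",T.inv().apply(np.r_[r[:2],fz]-s["eef_pos"])*1000)
E
```

```text
rim 0.142 [565.   95.2  31.1]
collar 0.128 [565.1  94.5  47.1]
collar 0.131 [565.   94.5  46.7]
flange 0.26763397135784833 [575.4  30.3  31.9]
flange in tool mm [-1.79669239 -0.37950281  4.20034811]
```

```bash
python3 - <<'E'
from h import *
plan([.565,.0967,.186],.2022)
E
```

```text
off [6.56, 0.29, 8.65] rot [-0.0011, -0.0001, 0.0007]
```

```bash
python3 -m crank '[{"offset":[3.3,0.2,0],"rotation":[0,0,0],"grip":255},{"offset":[6.5,0.3,1],"rotation":[0,0,0],"grip":255},{"offset":[6.5,0.3,4],"rotation":[0,0,0],"grip":255},{"offset":[6.5,0.3,7],"rotation":[0,0,0],"grip":255},{"offset":[6.5,0.3,8.6],"rotation":[0,0,0],"grip":255},{"offset":[6.5,0.3,8.6],"rotation":[0,0,0],"grip":255},{"offset":[6.5,0.3,8.6],"rotation":[0,0,0],"grip":255}]' && python3 - <<'E'
from h import *
import pickle
plan([.565,.0967,.186],.2022)
s=ctrl.sense();im=ctrl.camera("wrist");cv2.imwrite("pics/w3.png",im);pickle.dump(s,open("w3.pkl","wb"));print(s["eef_pos"],s["contact_force"],s["qpos"])
cv2.imwrite("pics/s3.png",cv2.resize(ctrl.camera("scene")[150:270,170:290],None,fx=4,fy=4,interpolation=cv2.INTER_CUBIC))
E
```

```text
clock: 5.05
eef_pos: [0.5659, 0.0963, 0.1881]
tcp_rot: [0.0, 0.632, 0.775, 0.0]
contact_force: [0.5, 0.5, 0.1]
opening: 0.146
grip_force: 30.0
off [0.05, -0.08, 0.21] rot [0.0009, 0.0001, 0.0006]
[0.56592119 0.09634889 0.18814156] [0.4884533  0.49508543 0.09073466] [ 1.04848956e-01  3.66828185e-01  1.47306627e+00 -2.99557738e-05
  1.30083470e+00 -9.79818771e-02]
```

View pics/s3.png

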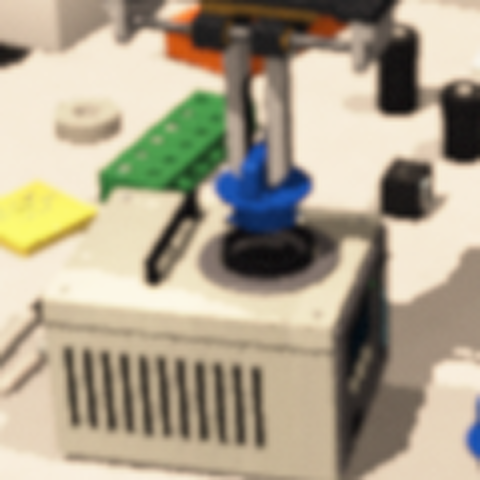

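The held plug hangs upright, centred just above the neck. Now I lower it by feel.

```bash
python3 -m crank '[{"offset":[0,-0.08,0.6],"rotation":[0,0,0],"grip":255},{"offset":[0,-0.08,1.2],"rotation":[0,0,0],"grip":255},{"offset":[0,-0.08,1.6],"rotation":[0,0,0],"grip":255},{"offset":[0,-0.08,1.6],"rotation":[0,0,0],"grip":255}]'; python3 -m crank '[{"offset":[0,0,0.15],"rotation":[0,0,0],"grip":255},{"offset":[0,0,0.15],"rotation":[0,0,0],"grip":255}]';python3 -m crank '[{"offset":[0,0,0.15],"rotation":[0,0,0],"grip":255},{"offset":[0,0,0.15],"rotation":[0,0,0],"grip":255}]'
```

```text
clock: 5.55
eef_pos: [0.5648, 0.0969, 0.1704]
tcp_rot: [-0.0, 0.631, 0.775, -0.0]
contact_force: [-0.1, -0.2, -1.8]
opening: 0.146
grip_force: 30.0
clock: 5.75
eef_pos: [0.5651, 0.097, 0.1697]
tcp_rot: [0.0, 0.631, 0.775, 0.0]
contact_force: [0.2, -0.3, -1.3]
opening: 0.151
grip_force: 30.0
clock: 5.95
eef_pos: [0.565, 0.097, 0.1681]
tcp_rot: [-0.0, 0.631, 0.775, -0.0]
contact_force: [-0.3, -0.6, -1.2]
opening: 0.153
grip_force: 30.0
```

```bash
for i in 1 2; do python3 -m crank '[{"offset":[0,0,0.12],"rotation":[0,0,0],"grip":255},{"offset":[0,0,0.12],"rotation":[0,0,0],"grip":255}]' | grep -E 'eef|contact'; done
```

```text
eef_pos: [0.565, 0.097, 0.1669]
contact_force: [-0.1, -0.2, -0.8]
eef_pos: [0.565, 0.097, 0.1657]
contact_force: [-0.2, 0.5, -1.2]
```

```bash
python3 -m crank '[{"offset":[0,0,0.1],"rotation":[0,0,0],"grip":255},{"offset":[0,0,0.1],"rotation":[0,0,0],"grip":255}]' | grep -E 'eef|contact'; python3 -m crank '[{"offset":[0,0,0.1],"rotation":[0,0,0],"grip":255},{"offset":[0,0,0.1],"rotation":[0,0,0],"grip":255}]' | grep -E 'eef|contact'
```

```text
eef_pos: [0.565, 0.097, 0.1647]
contact_force: [-0.3, 0.4, -0.1]
eef_pos: [0.565, 0.097, 0.1637]
contact_force: [-0.2, -0.0, -1.5]
```

```bash
python3 -m crank '[{"offset":[0,0,0.1],"rotation":[0,0,0],"grip":255},{"offset":[0,0,0.1],"rotation":[0,0,0],"grip":255}]' | grep -E 'eef|contact'
```

```text
eef_pos: [0.5651, 0.097, 0.163]
contact_force: [-0.9, -0.5, 1.2]
```

```bash
for i in 1 2; do python3 -m crank '[{"offset":[0,0,0.05],"rotation":[0,0,0],"grip":255},{"offset":[0,0,0.05],"rotation":[0,0,0],"grip":255}]' | grep -E 'eef|contact'; done
```

```text
eef_pos: [0.5652, 0.097, 0.1629]
contact_force: [-1.8, -0.3, 5.6]
eef_pos: [0.5652, 0.097, 0.1628]
contact_force: [-3.3, -0.5, 9.1]
```

```bash
python3 -m crank '[{"offset":[0,0,-0.04],"rotation":[0,0,0],"grip":255},{"offset":[0,0,-0.04],"rotation":[0,0,0],"grip":255}]' | grep -E 'eef|contact'; python3 -m crank '[{"offset":[0,-0.01,-0.03],"rotation":[0,0,-0.1],"grip":255},{"offset":[0,-0.01,-0.03],"rotation":[0,0,-0.1],"grip":255}]' | grep -E 'eef|contact'
```

```text
eef_pos: [0.5652, 0.097, 0.1628]
contact_force: [-2.6, -0.6, 6.4]
eef_pos: [0.5652, 0.097, 0.1632]
contact_force: [-0.6, 0.9, 6.4]
```

```bash
python3 -m crank '[{"offset":[0,-0.01,-0.03],"rotation":[0,0,-0.1],"grip":255},{"offset":[0,-0.01,-0.03],"rotation":[0,0,-0.1],"grip":255}]' ; python3 -c "
from workcell import ctrl;print(ctrl.sense()['torque'])"
```

```text
clock: 7.95
eef_pos: [0.5652, 0.097, 0.1635]
tcp_rot: [0.001, 0.549, 0.836, 0.0]
contact_force: [0.2, 0.8, 5.8]
opening: 0.146
grip_force: 30.0
[ 0.14224873 -0.15619896  0.08584223]
```

```bash
for i in 1 2 3; do python3 -m crank '[{"offset":[0,-0.01,-0.03],"rotation":[0,0,-0.1],"grip":255},{"offset":[0,-0.01,-0.03],"rotation":[0,0,-0.1],"grip":255}]' | grep -E 'eef|contact'; done
```

```text
eef_pos: [0.5652, 0.097, 0.1638]
contact_force: [1.0, 0.4, 4.7]
eef_pos: [0.5651, 0.0969, 0.164]
contact_force: [0.4, 0.6, 4.6]
eef_pos: [0.5649, 0.0968, 0.164]
contact_force: [-0.3, 0.3, 5.1]
```

```bash
for i in 1 2 3; do python3 -m crank '[{"offset":[0,-0.01,-0.03],"rotation":[0,0,-0.1],"grip":255},{"offset":[0,-0.01,-0.03],"rotation":[0,0,-0.1],"grip":255}]' | grep -E 'eef|rot|contact'; done
```

```text
eef_pos: [0.5644, 0.0967, 0.1637]
tcp_rot: [-0.0, 0.375, 0.927, -0.0]
contact_force: [-0.3, 0.1, 0.1]
eef_pos: [0.5642, 0.0966, 0.1638]
tcp_rot: [-0.0, 0.328, 0.945, -0.0]
contact_force: [0.4, -0.1, -0.9]
eef_pos: [0.5642, 0.0965, 0.1643]
tcp_rot: [-0.0, 0.281, 0.96, -0.0]
contact_force: [-0.6, 0.9, -1.0]
```

```bash
for i in 1 2 3; do python3 -m crank '[{"offset":[0,0,0.1],"rotation":[0,0,0],"grip":255},{"offset":[0,0,0.1],"rotation":[0,0,0],"grip":255}]' | grep -E 'eef|contact'; done
```

```text
eef_pos: [0.5643, 0.0966, 0.1633]
contact_force: [-0.5, -0.1, -0.7]
eef_pos: [0.5643, 0.0965, 0.1624]
contact_force: [-0.1, -0.4, -1.3]
eef_pos: [0.5643, 0.0965, 0.1615]
contact_force: [0.3, -0.4, -0.2]
```

Below the tops and free: it has dropped. I'll keep lowering.

```bash
for i in 1 2; do python3 -m crank '[{"offset":[0,0,0.1],"rotation":[0,0,0],"grip":255},{"offset":[0,0,0.1],"rotation":[0,0,0],"grip":255}]' | grep -E 'eef|contact'; done
```

```text
eef_pos: [0.5643, 0.0966, 0.1605]
contact_force: [-0.2, -0.1, -1.8]
eef_pos: [0.5643, 0.0966, 0.1595]
contact_force: [-0.5, 0.4, -0.4]
```

```bash
for i in 1 2; do python3 -m crank '[{"offset":[0,0,0.08],"rotation":[0,0,0],"grip":255},{"offset":[0,0,0.08],"rotation":[0,0,0],"grip":255}]' | grep -E 'eef|contact'; done
```

```text
eef_pos: [0.5644, 0.0966, 0.1588]
contact_force: [1.1, 0.1, -0.4]
eef_pos: [0.5645, 0.0966, 0.1586]
contact_force: [-2.7, 0.2, 4.1]
```

```bash
for i in 1 2; do python3 -m crank '[{"offset":[0,0.01,0.033],"rotation":[0,0,0.1],"grip":255},{"offset":[0,0.02,0.067],"rotation":[0,0,0.2],"grip":255},{"offset":[0,0.02,0.067],"rotation":[0,0,0.2],"grip":255}]' | grep -E 'eef|rot|contact'; done
```

```text
eef_pos: [0.5648, 0.0968, 0.1579]
tcp_rot: [0.0, 0.375, 0.927, 0.0]
contact_force: [0.6, -0.3, 4.9]
eef_pos: [0.565, 0.0969, 0.1572]
tcp_rot: [0.001, 0.464, 0.886, 0.0]
contact_force: [-0.3, 0.9, 5.5]
```

Following the thread nicely at ~5 N.

```bash
for i in 1 2 3; do python3 -m crank '[{"offset":[0,0.01,0.033],"rotation":[0,0,0.1],"grip":255},{"offset":[0,0.02,0.067],"rotation":[0,0,0.2],"grip":255},{"offset":[0,0.02,0.067],"rotation":[0,0,0.2],"grip":255}]' | grep -E 'eef|rot|contact'; done
```

```text
eef_pos: [0.5652, 0.0969, 0.1566]
tcp_rot: [0.001, 0.55, 0.835, 0.0]
contact_force: [-0.2, -0.3, 4.8]
eef_pos: [0.5654, 0.0969, 0.1559]
tcp_rot: [0.001, 0.631, 0.776, 0.0]
contact_force: [-0.6, 0.4, 5.9]
eef_pos: [0.5656, 0.0969, 0.1552]
tcp_rot: [0.0, 0.705, 0.709, 0.0]
contact_force: [0.5, -0.1, 5.5]
```

```bash
for i in 1 2 3 4; do python3 -m crank '[{"offset":[0,0.01,0.033],"rotation":[0,0,0.1],"grip":255},{"offset":[0,0.02,0.067],"rotation":[0,0,0.2],"grip":255},{"offset":[0,0.02,0.067],"rotation":[0,0,0.2],"grip":255}]' | grep -E 'eef|rot|contact'; done
```

```text
eef_pos: [0.5657, 0.097, 0.1544]
tcp_rot: [0.0, 0.772, 0.635, 0.0]
contact_force: [-0.2, -0.4, 5.0]
eef_pos: [0.5658, 0.097, 0.1536]
tcp_rot: [0.0, 0.832, 0.555, 0.0]
contact_force: [0.2, -1.1, 3.6]
eef_pos: [0.5654, 0.0969, 0.1521]
tcp_rot: [-0.0, 0.883, 0.47, -0.001]
contact_force: [-0.2, 0.5, -1.0]
eef_pos: [0.5657, 0.0968, 0.1516]
tcp_rot: [-0.0, 0.925, 0.38, -0.0]
contact_force: [-0.6, 1.0, -1.0]
```

```bash
for i in 1 2 ; do python3 -m crank '[{"offset":[0,0.01,0.05],"rotation":[0,0,0.05],"grip":255},{"offset":[0,0.01,0.05],"rotation":[0,0,0.05],"grip":255}]' | grep -E 'eef|rot|contact'; done;  python3 -c "
from workcell import ctrl;s=ctrl.sense();print(s['torque'],s['qpos'])"
```

```text
eef_pos: [0.5659, 0.0968, 0.1513]
tcp_rot: [-0.0, 0.934, 0.357, -0.0]
contact_force: [0.2, -0.2, -0.8]
eef_pos: [0.5661, 0.0967, 0.1512]
tcp_rot: [0.0, 0.943, 0.333, 0.0]
contact_force: [0.2, 0.2, 3.2]
[ 0.03399969  0.09774058 -0.01992935] [1.05412734e-01 4.01509298e-01 1.51421216e+00 6.41188756e-05
 1.22559821e+00 9.97033690e-01]
```

```bash
for i in 1 2 3; do python3 -m crank '[{"offset":[0,0.01,0.02],"rotation":[0,0,0.1],"grip":255},{"offset":[0,0.01,0.02],"rotation":[0,0,0.1],"grip":255}]' | grep -E 'eef|rot|contact';  python3 -c "
from workcell import ctrl;s=ctrl.sense();print(s['torque'])"; done
```

```text
eef_pos: [0.5663, 0.0967, 0.1512]
tcp_rot: [0.0, 0.959, 0.285, 0.0]
contact_force: [0.6, 0.3, 5.2]
[ 0.10254107  0.11828207 -0.03312237]
eef_pos: [0.5665, 0.0966, 0.1512]
tcp_rot: [0.0, 0.972, 0.237, 0.001]
contact_force: [-0.2, -0.3, 6.1]
[ 0.05805291  0.05184952 -0.03090689]
eef_pos: [0.5666, 0.0965, 0.1512]
tcp_rot: [0.0, 0.982, 0.188, 0.001]
contact_force: [0.1, 0.2, 7.4]
[ 0.06836408  0.15953445 -0.07671887]
```

```bash
python3 -m crank '[{"offset":[0,0,-0.05],"rotation":[0,0,0],"grip":255},{"offset":[0,0,-0.05],"rotation":[0,0,0],"grip":150},{"offset":[0,0,-0.05],"rotation":[0,0,0],"grip":150},{"offset":[0,0,-0.05],"rotation":[0,0,0],"grip":150},{"offset":[0,0,-0.05],"rotation":[0,0,0],"grip":150},{"offset":[0,0,-0.05],"rotation":[0,0,0],"grip":150}]'; python3 -m crank '[{"offset":[0,0,-2],"rotation":[0,0,0],"grip":150},{"offset":[0,0,-5],"rotation":[0,0,0],"grip":150},{"offset":[0,0,-9],"rotation":[0,0,0],"grip":150},{"offset":[-3,0,-13],"rotation":[0,0,0],"grip":150},{"offset":[-6,0,-14],"rotation":[0,0,0],"grip":150},{"offset":[-6,0,-14],"rotation":[0,0,0],"grip":150},{"offset":[-6,0,-14],"rotation":[0,0,0],"grip":150}]'; python3 - <<'E'
from h import *
import pickle
s=ctrl.sense();w=ctrl.camera("wrist");cv2.imwrite("pics/w4.png",w);pickle.dump(s,open("w4.pkl","wb"))
sc=ctrl.camera("scene");cv2.imwrite("pics/s4r.png",sc)
cv2.imwrite("pics/s4.png",np.hstack([cv2.resize(sc[165:275,175:285],(420,420),interpolation=cv2.INTER_CUBIC),w[:,100:480]]))
E
```

```text
clock: 14.85
eef_pos: [0.5662, 0.0965, 0.1508]
tcp_rot: [-0.0, 0.982, 0.187, -0.0]
contact_force: [-0.3, -0.6, 0.8]
opening: 0.41
grip_force: 0.0
clock: 15.55
eef_pos: [0.5104, 0.0745, 0.2911]
tcp_rot: [0.0, 0.983, 0.186, 0.0]
contact_force: [1.3, 0.5, -1.2]
opening: 0.407
grip_force: 0.0
```

View pics/s4.png

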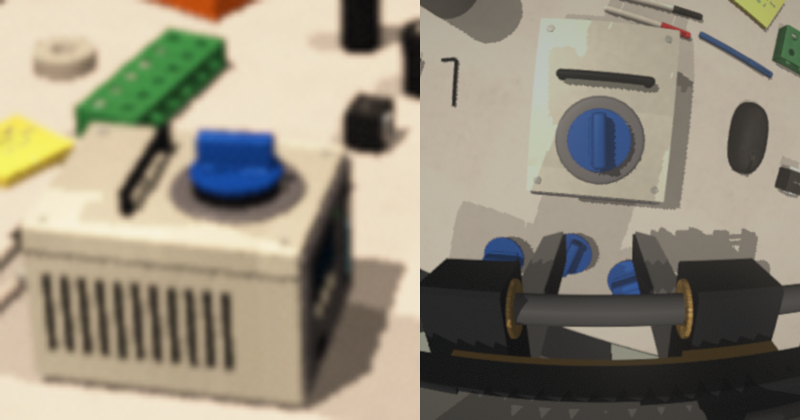

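The flange lies flat and concentric on the rim, and the gripper is clear. The contact height of 151.2 mm matches the flush value, so I'm handing in.

```bash
python3 -c "
from workcell import ctrl;print(ctrl.finish_job())"
```

```text
the job is handed in; nothing more can be done
None
```

The blue plug is screwed home in the chiller neck and let go, and the job is handed in. The contact height and last picture show it flat on the rim; no verdict came back.

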